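Pack a light table caddy so that it hangs level, and carry it

TASK

Pack the three look-alike jars into the light wooden table caddy, each upright in a bay of its own, so that the caddy hangs level from its swinging handle: one jar is full and as heavy as the two part-used ones together, and only lifting them tells which. First stand the fallen jar up on the worktop, so that you can take it afresh by its cap. Then lift the loaded caddy by its handle until it hangs clear and level, set it down in the middle of the broad part of the cutting board, let go, and leave everything else where it is.

Things in the scene. Friction and masses are not known exactly. Their poses are not given: they have to be found in the camera images.
- caddy: Light open box of pale wood, 113 mm (x) by 148 mm (y), 0.25 kg with its handle. Walls 5 mm thick, 70 mm high; an ear on each short end rises to 91 mm. Origin: centre of underside, z up. A partition at x = 0 parts two rows: at -x (towards the robot) one jar bay between two cutlery slots too narrow for jars; at +x two jar bays with such a slot between. Empty, it balances about x = 0 within 2 mm.
- bay_front (a point): Centre of the floor of the lone bay of the caddy's -x row: 49 mm (caddy x) by 50 mm (y), floor 6 mm above the underside. At caddy x = -27, y = 0 mm. Axes as the caddy's.
- bay_right (a point): The same for the bay at caddy x = +27, y = -44 mm: 49 by 50 mm.
- bay_left (a point): The same for the bay at caddy x = +27, y = +44 mm: 49 by 50 mm.
- handle: The caddy's bail: 5 mm wire loop, 157 mm wide, with a dark wooden sleeve (90 mm long, 19 mm thick) that turns freely on its crossbar. Origin on the pivot axis (caddy y direction, x = 0, 80 mm above its underside); z points to the sleeve, 120 mm away. Swings freely 80 degrees either way from upright; starts lying on the -x side, sleeve 100 mm up. Clears the jars; falls over when let go.
- handle_grip (a point): Middle of the handle's wooden sleeve: the point to take hold of. Lifted by it, the caddy swings freely on the pivots and dips towards the heavier row: about 20 degrees if the full jar shares a row, only a few degrees if the full jar is alone in its row.
- jar_a: Standing jar with a dark screw cap and a light label, 41 mm in diameter and 105 mm tall (cap: the top 21 mm, 40 mm in diameter). Origin: centre of its underside; z runs up its axis towards the cap. About 0.30 kg if it is the full one, 0.15 kg if part used (give or take 7 percent); which cannot be seen.
- jar_b: Standing jar with a dark screw cap and a light label, 41 mm in diameter and 105 mm tall (cap: the top 21 mm, 40 mm in diameter). Origin: centre of its underside; z runs up its axis towards the cap. Same look as the others; 0.30 or 0.15 kg as above.
- jar_c: The fallen jar with a dark screw cap and a light label, 41 mm in diameter and 105 mm tall (cap: the top 21 mm, 40 mm in diameter). Origin: centre of its underside; z runs up its axis towards the cap. Same look as the others; 0.30 or 0.15 kg as above. At the start it lies on its side on the worktop, its cap roughly to the robot's left (+y); it can roll.
- board_mid (a point): Middle of the broad part of the beech cutting board (a paddle board, fixed, 18 mm thick; broad part about 270 by 230 mm, its handle towards the robot), on its upper face.
- lemon: A lemon, 78 x 55 x 56 mm, loose; origin under its middle. Leave it alone.
- timer: A kitchen timer, 63 mm wide and tall, loose; origin under its middle. Leave it alone.
- garlic: A garlic bulb, 60 mm wide and tall, loose; origin under its middle. Leave it alone.
- mug: A mug, 80 mm in diameter, 102 mm tall, with a handle, loose; origin under its middle. Leave it alone.
- tin: A tin, 75 mm in diameter, 58 mm tall, loose; origin under its middle. Leave it alone.
Not all that is in view belongs to the job. Leave any green or orange look-alike of the jar_c alone.

How it is judged:
On the way, in this order (a step that is already met when the one before it is completed fails the run):
1. the fallen jar stands upright on the worktop, let go (angle between jar_c's own z axis and vertical below 0.1 rad and height (world z) of jar_c below 0.004 m and contact force between jar_c and the fingers below 0.05 N), for 0.2 s.
2. all three jars stand in the caddy, let go (x of jar_a in the frame of caddy between -0.045 and 0.045 m and y of jar_a in the frame of caddy between -0.065 and 0.065 m and z of jar_a in the frame of caddy between -0.002 and 0.016 m and angle between each of jar_a, jar_b, jar_c's own z axis and vertical below 0.3 rad and x of jar_b in the frame of caddy between -0.045 and 0.045 m and y of jar_b in the frame of caddy between -0.065 and 0.065 m and z of jar_b in the frame of caddy between -0.002 and 0.016 m and x of jar_c in the frame of caddy between -0.045 and 0.045 m and y of jar_c in the frame of caddy between -0.065 and 0.065 m and z of jar_c in the frame of caddy between -0.002 and 0.016 m and contact force between each of jar_a, jar_b, jar_c and the fingers below 0.05 N), for 0.2 s.
3. the loaded caddy hangs from its handle, at least 30 mm up and within 0.19 rad (11 degrees) of level, for half a second (x of jar_a in the frame of caddy between -0.045 and 0.045 m and y of jar_a in the frame of caddy between -0.065 and 0.065 m and z of jar_a in the frame of caddy between -0.002 and 0.016 m and angle between each of jar_a, jar_b, jar_c's own z axis and vertical below 0.3 rad and x of jar_b in the frame of caddy between -0.045 and 0.045 m and y of jar_b in the frame of caddy between -0.065 and 0.065 m and z of jar_b in the frame of caddy between -0.002 and 0.016 m and x of jar_c in the frame of caddy between -0.045 and 0.045 m and y of jar_c in the frame of caddy between -0.065 and 0.065 m and z of jar_c in the frame of caddy between -0.002 and 0.016 m and height (world z) of caddy above 0.03 m and angle between caddy's own z axis and vertical below 0.19 rad and contact force between handle and the fingers above 1 N), for 0.5 s.
At the end, for the whole second after the job is handed in: The caddy stands level on the board (within 0.05 rad), its middle within 50 mm of the middle of the board's broad part, at rest and let go, with all three jars upright in its bays (their undersides within 16 mm of its underside) (x of jar_a in the frame of caddy between -0.045 and 0.045 m and y of jar_a in the frame of caddy between -0.065 and 0.065 m and z of jar_a in the frame of caddy between -0.002 and 0.016 m and angle between each of jar_a, jar_b, jar_c's own z axis and vertical below 0.3 rad and x of jar_b in the frame of caddy between -0.045 and 0.045 m and y of jar_b in the frame of caddy between -0.065 and 0.065 m and z of jar_b in the frame of caddy between -0.002 and 0.016 m and x of jar_c in the frame of caddy between -0.045 and 0.045 m and y of jar_c in the frame of caddy between -0.065 and 0.065 m and z of jar_c in the frame of caddy between -0.002 and 0.016 m and horizontal distance between caddy and board_mid below 0.05 m and height (world z) of caddy between 0.014 and 0.024 m and angle between caddy's own z axis and vertical below 0.05 rad and linear speed of caddy below 0.02 m/s); the robot touches nothing.
It fails at once if the caddy is tipped by more than 0.6 rad (angle between caddy's own z axis and vertical above 0.6 rad).
It fails at once if a bystander (lemon, timer, garlic, mug or tin) is moved by more than 40 mm (distance of any of lemon, timer, garlic, mug, tin from where it was at the start of the episode above 0.04 m).
It also fails if it takes over 72 s, if anything falls off the work surface, if the arm or the gripper's body presses on something with over 40 N, if the wrist force passes 120 N, or if a joint passes its speed limit or range.

ROBOT

A 6-joint arm with a two-finger parallel gripper is mounted at the origin on a cart in front of the work surface, level with it; the furniture and walls round the work are solid. World frame = base frame: x ahead of the robot, y to its left, z up, the work surface at z = 0. Lengths are in m, angles in rad, forces in N, time in s.
With the tool pointing down it reaches from about 0.35 to 0.975 m from the base axis. Payload 4.9 kg.
Tool frame: the origin (TCP) lies at the very end of the fingers, on their centre line; the grasp point (between the pads) lies 19 mm behind it; z points along the fingers, y is the line along which they close (so a half turn about z gives the same grasp; the last joint's range is limited). The gripper opens to 85 mm and grips with 20 to 120 N. Pads are 22 mm wide; open, the fingers measure 114 mm over their backs; the gripper's body (76 mm by 85 mm) begins 54 mm behind the grasp point. The pads swing forward as they close: fully open they stand 13 mm farther back than shut.
Start: joints at [1.23, 0.053, 1.613, -0, 1.476, -0.119], TCP at [0.137, 0.61, 0.231] pointing down, gripper open.
Joint ranges: [-3.01, 3.01], [-1.01, 2.22], [0.06, 2.58], [-1.02, 4.17], [0.09, 2.62], [-3.14, 3.14]. Speed limits (rad/s): [2.57, 2.57, 3.14, 3.14, 3.14, 3.14].

INTERFACE

Orientations are given as a rotation vector (axis times angle).
In Python, from station import ctrl gives the robot as it stands.
- The arm moves only by the shell command python3 -m crank 'ROWS' [OPENING] [FORCE]. ROWS is text: rows parted by semicolons, each of 4 numbers parted by spaces: the shift along the world's x, y, z in units of 0.5 m (1.0 is 0.5 m), then the turn about the world's z in units of 90 degrees (1.0 is 90 degrees). In form: x y z turn; .... A call has exactly 5 rows; each row shifts and turns the commanded pose from where the row before left it; what a row does not reach is not made up. A row lasts 1/12 s, in which the tool goes at most 41.7 mm and 7.16 degrees, less where a joint would pass 70% of its speed; a pose out of reach is approached as far as the arm can. A call with a number of a shift or a turn outside -1 to 1 is refused whole. A call with a gripper value outside its range is refused whole. OPENING is the opening in per cent of the stroke, from 0 (shut) to 100 (fully open), set as the call begins (- or left out, the last holds). The fingers move at their own pace and stop on an object; FORCE is the grip in N (left out, the last holds). Time passes only in rows, so rows that do not move let the fingers close, or fill a call up. It gives the time, the measured TCP pose, the force, the opening and the grip force at its end, in the units of the state.
- ctrl.get_obs(): the state, without advancing time (a new reading comes with each control period).
- ctrl.get_image(name): name is "scene" or "top"; returns (picture, depth): 480x640x3 uint8, red, green, blue; 480x640 float32, m along the optical axis (not along the pixel's ray), 0 where there is no reading.
- ctrl.get_calibration(name): a dict with "fx", "fy", "cx", "cy" (pixels), "k1" (the pictures are not rectified: a ray, as slopes to the right and down, at radius r is drawn at 1 + k1 r^2 times it, then the intrinsics apply), "extrinsics" (4x4, takes a point from world to camera coordinates). Camera axes: x right, y down, z forward; pixel columns grow to the right and rows downward; lengths in m; the calibration is good to about 2 mm. A picture is of the moment at which its call begins. get_calibration takes no time and is no camera call.
- ctrl.finish_job(): hands the job in; it is judged then, once.
The state is a dict: "t": time; "q": joint angles; "dq": joint speeds; "effort": joint torques, N m; "tool_pos": TCP position; "tool_rot": TCP orientation; "contact_force": force on the tool from outside, world axes, zero at the start; "wrist_torque": the same for the moment, N m; "opening": finger opening in m; "grip_force": force on a finger pad.
Only numpy, scipy, OpenCV 4.12 (cv2) and the standard library are available. Lean on these libraries where they do the work, as an engineer would, in place of code of your own. Each camera call takes 0.05 s, during which the arm holds its last target. There are 200 camera calls.

## Working session

There is one attempt and no reset: what is moved stays moved. The work goes in short steps, Python scripts to look and compute and a shell command to move; the robot and the scene stay as the last step left them, time stands still between calls to the robot, and variables do not carry over. Pictures are saved under pics/ and viewed, at most 10 in all, crops included, and the job is handed in when it is done.

```bash
ls; mkdir -p pics; python3 - <<'E'
from station import ctrl
import cv2,numpy as np
np.set_printoptions(precision=4,suppress=True)
for n in("scene","top"):
    im,d=ctrl.get_image(n); cv2.imwrite(f"pics/{n}0.png",im[...,::-1]); np.save(f"pics/{n}0.npy",d)
    print(n,ctrl.get_calibration(n))
print(ctrl.get_obs())
E
```

```text
pics
scene {'fx': 602.3399130244693, 'fy': 602.3399130244693, 'cx': 319.0578770104225, 'cy': 231.95358426052684, 'k1': -0.08865860242409415, 'extrinsics': array([[-0.831 , -0.5561,  0.0089,  0.4817],
       [-0.2451,  0.3519, -0.9034,  0.2367],
       [ 0.4993, -0.7529, -0.4287,  1.7073],
       [ 0.    ,  0.    ,  0.    ,  1.    ]])}
top {'fx': 540.9608552285405, 'fy': 540.9608552285405, 'cx': 314.8777804026659, 'cy': 233.75963474387072, 'k1': 0.016550911324414185, 'extrinsics': array([[-0.0292, -0.9993,  0.0253,  0.0718],
       [-0.9978,  0.0276, -0.0606,  0.5426],
       [ 0.0598, -0.027 , -0.9978,  1.417 ],
       [ 0.    ,  0.    ,  0.    ,  1.    ]])}
{'t': 0.1, 'q': array([ 1.23  ,  0.0533,  1.6142,  0.    ,  1.476 , -0.119 ]), 'dq': array([-0.0007,  0.0009, -0.0048, -0.0006,  0.0002, -0.0021]), 'effort': array([ -0.0001, -39.4906, -37.1361,  -0.0002,   0.004 ,  -0.    ]), 'tool_pos': array([0.1373, 0.6092, 0.2302]), 'tool_rot': array([-0.3476, -3.1219,  0.0028]), 'contact_force': array([ 0.1473, -0.4199,  1.332 ]), 'wrist_torque': array([ 0.0611, -0.0162,  0.0266]), 'grip_force': 0.0, 'opening': 0.08558938341359795}
```

View pics/top0.png

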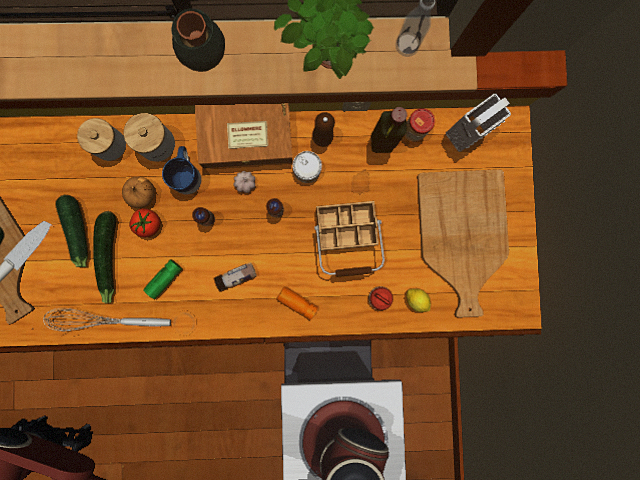

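View pics/scene0.png

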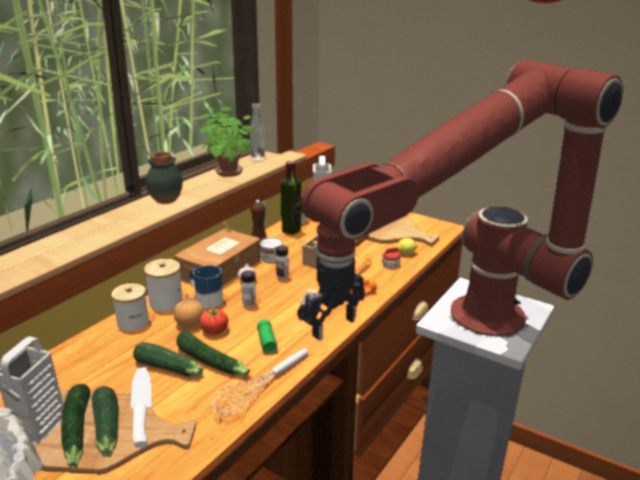

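The top view shows the fallen jar candidates: grey/white jar at (235,277), green look-alike (163,279) and orange look-alike (298,303). By description I choose (235,277). The standing dark caps are at (203,215) and (275,207), the caddy at (348,227) with its sleeve at (352,271), and the board at (463,215). Next, a close crop of the choice.

```bash
cat > h.py <<'E'
from station import ctrl
import cv2,numpy as np
np.set_printoptions(precision=4,suppress=True)
def ray(n,u,v):
    c=ctrl.get_calibration(n); K=np.array([[c['fx'],0,c['cx']],[0,c['fy'],c['cy']],[0,0,1]])
    p=cv2.undistortPoints(np.float64(np.stack([np.ravel(u),np.ravel(v)],1))[:,None],K,np.array([c['k1'],0,0,0.]))[:,0]
    E=c['extrinsics']; R,t=E[:3,:3],E[:3,3]
    return -R.T@t, np.c_[p,np.ones(len(p))]@R   # origin, dirs (unit optical depth)
def plane(n,u,v,z):
    o,d=ray(n,u,v); return o+d*((z-o[2])/d[:,2])[:,None]
def depth(n,D):
    v,u=np.mgrid[0:480,0:640]; o,d=ray(n,u,v); P=o+d*D.reshape(-1,1); P[D.ravel()==0]=np.nan
    return P.reshape(480,640,3)
E
python3 - <<'E'
from h import *
im=cv2.imread("pics/top0.png")
a=cv2.resize(im[160:320,140:400],None,fx=3,fy=3,interpolation=cv2.INTER_CUBIC);cv2.imwrite("pics/crop0.png",a)
P=depth("top",np.load("pics/top0.npy"))
for n,(u,v) in dict(jc1=(223,282),jc=(235,277),jc2=(250,271),a=(203,215),b=(275,207),tbl=(330,300),board=(463,215),sleeve=(352,271),mug=(181,176),garlic=(245,182),tin=(307,167),timer=(381,298),lemon=(418,300)).items(): print(n,P[v,u])
E
```

```text
jc1 [0.4249 0.2978 0.0364]
jc [0.437  0.266  0.0424]
jc2 [0.4512 0.2271 0.0428]
a [0.593  0.3338 0.1063]
b [0.6088 0.1561 0.1006]
tbl [0.368  0.021  0.0024]
board [ 0.5836 -0.3406  0.0149]
sleeve [ 0.4442 -0.0302  0.1078]
mug [0.7088 0.408  0.0061]
garlic [0.6826 0.2349 0.0437]
tin [0.7154 0.0728 0.058 ]
timer [ 0.3729 -0.1062  0.0626]
lemon [ 0.3645 -0.202   0.0561]
```

View pics/crop0.png

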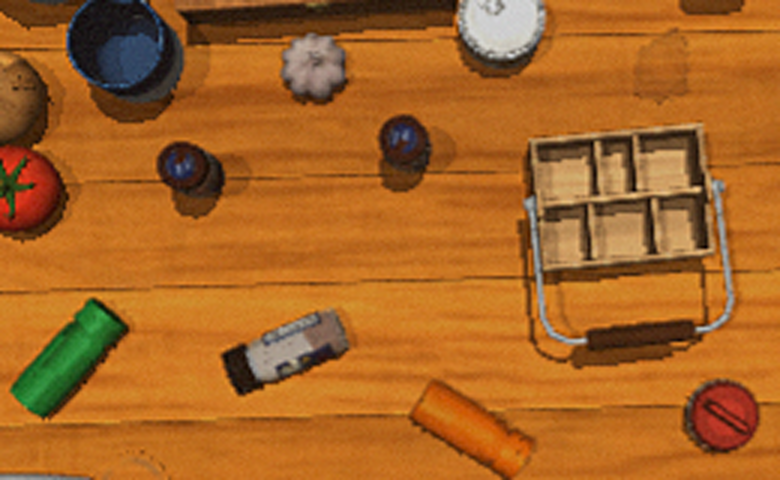

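The crop shows jar_c with its dark cap to the left at full-image (219,283) and its base at (255,270). The standing jars are at (201,215) and (275,207), and the handle lies towards the robot. Now I'll measure the poses.

```bash
python3 - <<'E'
from h import *
D=np.load("pics/top0.npy"); P=depth("top",D); Z=P[...,2]
def blob(u,v,lo,hi,r=60):
    m=((Z>lo)&(Z<hi)).astype(np.uint8); w=np.zeros_like(m); w[v-r:v+r,u-r:u+r]=1
    n,l=cv2.connectedComponents(m*w); return l==l[v,u]
# jar c
m=blob(235,277,.012,.06,40); vv,uu=np.nonzero(m); Q=plane("top",uu,vv,.0205)[:,:2]
r=cv2.minAreaRect(Q.astype(np.float32)); print("C rect",r,m.sum()); 
bx=cv2.boxPoints(r); print(bx)
im=cv2.imread("pics/top0.png"); g=im.max(2)
dk=m&(g<75); v2,u2=np.nonzero(dk); print("dark part c",plane("top",u2,v2,.0205).mean(0),dk.sum())
for n,(u,v) in dict(a=(202,214),b=(275,206)).items():
    m=blob(u,v,.085,.13,20); vv,uu=np.nonzero(m); c,rr=cv2.minEnclosingCircle(np.float32(plane("top",uu,vv,.105)[:,:2])); print(n,c,rr,plane("top",uu,vv,.105).mean(0),Z[m].mean())
# caddy rim
R=(Z>.06)&(Z<.076); R[:, :310]=0;R[:,390:]=0;R[:195]=0;R[255:]=0
vv,uu=np.nonzero(R); Q=plane("top",uu,vv,.07)[:,:2]; print("caddy",cv2.minAreaRect(np.float32(Q)),Q.mean(0),len(Q))
# sleeve
S=blob(352,271,.085,.13,40); S&=(g<110); vv,uu=np.nonzero(S); Q=plane("top",uu,vv,.1)[:,:2]; print("sleeve",cv2.minAreaRect(np.float32(Q)),Q.mean(0),len(Q),Z[S].mean())
# board
B=np.zeros((480,640),bool); B[165:325,405:520]=1; hsv=cv2.cvtColor(im,cv2.COLOR_BGR2HSV)
print(hsv[215,463],hsv[215,405])
bm=((Z>.010)&(Z<.030)&B).astype(np.uint8); bm=cv2.morphologyEx(bm,cv2.MORPH_OPEN,np.ones((5,5))); vv,uu=np.nonzero(bm); Q=plane("top",uu,vv,.018)
k=Q[:,0]>.5; print("board",cv2.minAreaRect(np.float32(Q[k,:2])),Q[:,:2].min(0),Q[:,:2].max(0))
for (u,v) in((419,171),(505,170),(507,245),(424,245),(470,313)): print(plane("top",u,v,.018)[0])
E
```

```text
C rect ((0.4386761486530304, 0.2704177796840668), (0.04161578789353371, 0.10773199796676636), 21.633806228637695) 639
[[0.3995 0.3128]
 [0.4392 0.2127]
 [0.4779 0.228 ]
 [0.4382 0.3282]]
dark part c [0.4261 0.2885 0.0205] 166
a (0.5939558148384094, 0.3405609726905823) 0.021685808897018433 [0.5936 0.3407 0.105 ] 0.10395139183505686
b (0.6109433174133301, 0.1593189239501953) 0.020961923524737358 [0.6111 0.1591 0.105 ] 0.10505943263996059
caddy ((0.5617294311523438, -0.023940369486808777), (0.11317857354879379, 0.14812642335891724), 3.8115694522857666) [ 0.5624 -0.0266] 628
sleeve ((0.4638798236846924, -0.002098776400089264), (0.16265183687210083, 0.0648333877325058), 59.04605484008789) [ 0.4441 -0.0328] 250 0.10795037219500896
[ 16 141 173] [ 14 214 176]
board ((0.6005737781524658, -0.3387412428855896), (0.20484434068202972, 0.23329876363277435), 0.9516294598579407) [ 0.316  -0.4567] [ 0.7046 -0.2215]
[ 0.7045 -0.2269  0.018 ]
[ 0.7013 -0.4582  0.018 ]
[ 0.5002 -0.4535  0.018 ]
[ 0.5064 -0.2321  0.018 ]
[ 0.3238 -0.3462  0.018 ]
```

```bash
python3 -m crank '.057 -.06 0 -.062;.057 -.06 0 -.062;.057 -.06 0 -.062;.057 -.06 0 -.062;.057 -.06 0 -.062' 100 40; python3 -m crank '.057 -.06 0 -.062;.057 -.06 0 -.062;.057 -.06 0 -.062;.057 -.06 0 -.062;.057 -.06 0 -.062'; python3 -m crank '0 0 0 0;0 0 0 0;0 0 0 0;0 0 0 0;0 0 0 0'
```

```text
t: 0.52
tool_pos: [0.2806, 0.458, 0.2307]
tool_rot: [-1.096, -2.944, 0.001]
contact_force: [1.2, -0.1, -0.7]
opening: 0.0857
grip_force: 0.0
t: 0.93
tool_pos: [0.4232, 0.3078, 0.2309]
tool_rot: [-1.774, -2.592, 0.0]
contact_force: [1.3, -0.6, -0.1]
opening: 0.0857
grip_force: 0.0
t: 1.35
tool_pos: [0.4215, 0.3107, 0.2311]
tool_rot: [-1.765, -2.599, 0.0]
contact_force: [0.6, 0.4, 0.8]
opening: 0.0853
grip_force: 0.0
```

```bash
python3 -m crank '.004 -.003 -.08 0;0 0 -.08 0;0 0 -.08 0;0 0 -.08 0;0 0 -.06 0' 100; python3 -m crank '0 0 -.04 0;0 0 -.02 0;0 0 -.013 0;0 0 0 0;0 0 0 0'; python3 -m crank '0 0 0 0;0 0 0 0;0 0 0 0;0 0 0 0;0 0 0 0' 20 30;python3 -m crank '0 0 0 0;0 0 0 0;0 0 0 0;0 0 0 0;0 0 0 0'
```

```text
t: 1.77
tool_pos: [0.4219, 0.3084, 0.0379]
tool_rot: [-1.764, -2.598, 0.004]
contact_force: [-0.1, 0.0, -0.4]
opening: 0.0855
grip_force: 0.0
t: 2.18
tool_pos: [0.4252, 0.3091, 0.0061]
tool_rot: [1.767, 2.597, 0.003]
contact_force: [0.4, 0.1, -0.2]
opening: 0.0851
grip_force: 0.0
t: 2.6
tool_pos: [0.4251, 0.3085, 0.0059]
tool_rot: [1.768, 2.596, 0.002]
contact_force: [-2.3, 0.1, 4.1]
opening: 0.0395
grip_force: 29.7
t: 3.02
tool_pos: [0.4251, 0.3085, 0.0059]
tool_rot: [1.768, 2.596, 0.002]
contact_force: [-1.9, -1.6, 5.8]
opening: 0.0399
grip_force: 29.7
```

```bash
python3 -m crank '.0037 -.0093 .031 0;.0057 -.0143 .0298 0;.0075 -.019 .0266 0;.0091 -.0229 .0228 0;.0104 -.0262 .0182 0' ; python3 -m crank '.0114 -.0288 .013 0;.0121 -.0305 .0074 0;.0124 -.0312 .0016 0;.0122 -.0309 -.0042 0;0 0 0 0'; python3 - <<'E'
from h import *
for n in("scene","top"):
    im,d=ctrl.get_image(n); cv2.imwrite(f"pics/{n}1.png",im[...,::-1])
im=cv2.imread("pics/scene1.png")[200:360,200:400]; cv2.imwrite("pics/c1.png",cv2.resize(im,None,fx=3,fy=3))
print(ctrl.get_obs()['contact_force'])
E
```

```text
t: 3.43
tool_pos: [0.4429, 0.2618, 0.0697]
tool_rot: [1.767, 2.597, 0.001]
contact_force: [0.4, -0.5, -1.4]
opening: 0.0399
grip_force: 30.9
t: 3.85
tool_pos: [0.4673, 0.1992, 0.0775]
tool_rot: [1.772, 2.594, -0.002]
contact_force: [0.2, -0.2, -1.4]
opening: 0.0399
grip_force: 30.9
[-1.3609 -0.057  -2.5583]
```

View pics/c1.png

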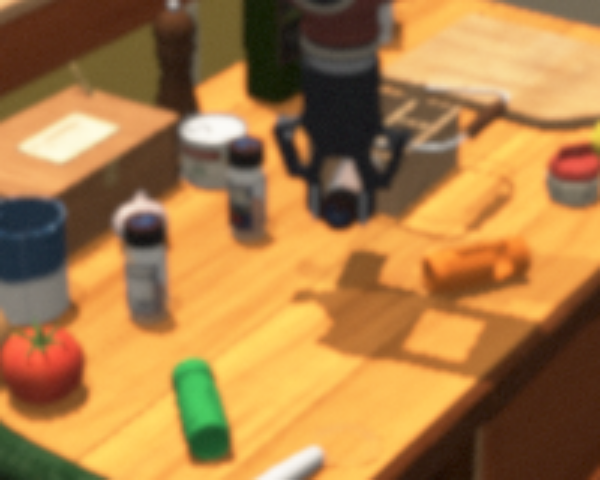

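The crop shows jar_c gripped at its cap (crop (340,205)) but still near horizontal, so pad friction holds it. I'll try the minimum grip with a short bounce and check the far end from above.

```bash
cat >> h.py <<'E'
def seg(x0,y0,x1,y1,n=9,w=2):
    im,D=ctrl.get_image("top"); P=depth("top",D); 
    for s in np.linspace(0,1,n):
        c=np.array([x0+s*(x1-x0),y0+s*(y1-y0)]); k=np.hypot(P[...,0]-c[0],P[...,1]-c[1])<.006
        print(c,np.round(np.nanpercentile(P[k][:,2],[10,50,90]),3) if k.any() else None)
E
cat > tip.py <<'E'
from h import *
p=ctrl.get_obs()['tool_pos']; d=np.array([.3686,-.9296]); a=p[:2]+.03*d; b=p[:2]+.12*d; seg(*a,*b,n=7)
E
python3 tip.py; python3 -m crank '0 0 0 0;0 0 0 0;0 0 0 0;0 0 0 0;0 0 0 0' - 20; python3 tip.py; python3 -m crank '0 0 .06 0;0 0 .07 0;0 0 -.01 0;0 0 .08 0;0 0 -.02 0'; python3 tip.py
```

```text
[0.4775 0.1732] [0.394 0.397 0.4  ]
[0.483  0.1592] [0.394 0.401 0.402]
[0.4886 0.1453] [0.113 0.386 0.4  ]
[0.4941 0.1313] [0.11  0.111 0.113]
[0.4996 0.1174] [0.083 0.11  0.113]
[0.5051 0.1034] [-0.005  0.     0.002]
[0.5107 0.0895] [-0.002  0.     0.004]
t: 4.42
tool_pos: [0.4666, 0.202, 0.0779]
tool_rot: [-1.767, -2.597, -0.0]
contact_force: [0.0, -0.4, -0.6]
opening: 0.0399
grip_force: 30.9
[0.4777 0.1741] [0.395 0.397 0.399]
[0.4832 0.1601] [0.398 0.401 0.405]
[0.4887 0.1462] [0.111 0.386 0.399]
[0.4942 0.1322] [0.108 0.112 0.117]
[0.4998 0.1183] [0.093 0.109 0.114]
[0.5053 0.1044] [-0.003  0.002  0.005]
[0.5108 0.0904] [-0.005 -0.002  0.002]
t: 4.88
tool_pos: [0.4714, 0.203, 0.1767]
tool_rot: [1.762, 2.589, 0.017]
contact_force: [2.9, 1.1, 1.2]
opening: 0.04
grip_force: 30.6
[0.4825 0.1751] [0.492 0.495 0.497]
[0.488  0.1612] [0.494 0.498 0.5  ]
[0.4935 0.1473] [0.211 0.483 0.497]
[0.499  0.1333] [0.209 0.211 0.214]
[0.5046 0.1194] [0.205 0.21  0.213]
[0.5101 0.1054] [-0.004 -0.     0.002]
[0.5156 0.0915] [-0.004 -0.     0.005]
```

```bash
python3 -m crank '0 0 -.06 0;0 0 -.06 0;0 0 -.05 0;0 0 0 0;0 0 0 0' 15 20; python3 tip.py;  python3 -m crank '0 0 -.06 0;0 0 -.05 0;0 0 -.03 0;0 0 -.02 0;0 0 0 0'; python3 tip.py
```

```text
t: 5.35
tool_pos: [0.4651, 0.2012, 0.0811]
tool_rot: [-1.766, -2.594, 0.006]
contact_force: [0.5, 0.2, -0.1]
opening: 0.0396
grip_force: 30.6
[0.4761 0.1734] [0.398 0.399 0.402]
[0.4817 0.1594] [0.399 0.405 0.407]
[0.4872 0.1455] [0.115 0.388 0.404]
[0.4927 0.1315] [0.112 0.114 0.118]
[0.4983 0.1176] [0.088 0.114 0.116]
[0.5038 0.1036] [-0.004 -0.001  0.003]
[0.5093 0.0897] [-0.003  0.001  0.004]
t: 5.82
tool_pos: [0.4688, 0.2022, 0.0049]
tool_rot: [1.767, 2.595, 0.004]
contact_force: [1.0, 1.1, -1.6]
opening: 0.0397
grip_force: 30.9
[0.4799 0.1743] [0.322 0.324 0.327]
[0.4854 0.1604] [0.325 0.33  0.333]
[0.4909 0.1465] [0.041 0.313 0.327]
[0.4965 0.1325] [0.037 0.039 0.044]
[0.502  0.1186] [-0.     0.041  0.045]
[0.5075 0.1046] [-0.005 -0.     0.004]
[0.5131 0.0907] [-0.003  0.001  0.004]
```

```bash
python3 -m crank '0 0 0 0;0 0 0 0;-.0065 .0165 0 0;-.0065 .0165 0 0;0 0 0 0' 62 20; python3 -m crank '0 0 0 0;0 0 0 0;0 0 0 0;0 0 0 0;0 0 0 0' 15 20; python3 -m crank '0 0 .03 0;0 0 .05 0;0 0 .05 0;0 0 .05 0;0 0 0 0'; python3 tip.py
```

```text
t: 6.28
tool_pos: [0.4598, 0.2196, 0.0033]
tool_rot: [-1.767, -2.598, -0.001]
contact_force: [-0.3, -0.2, -0.1]
opening: 0.0529
grip_force: 0.0
t: 6.7
tool_pos: [0.4605, 0.2183, 0.0032]
tool_rot: [-1.769, -2.596, -0.001]
contact_force: [-0.7, 2.7, 3.0]
opening: 0.0389
grip_force: 19.9
t: 7.12
tool_pos: [0.4636, 0.2187, 0.098]
tool_rot: [1.765, 2.591, 0.01]
contact_force: [0.7, -0.4, -0.8]
opening: 0.0387
grip_force: 21.1
[0.4747 0.1908] [0.414 0.417 0.418]
[0.4802 0.1769] [0.417 0.42  0.422]
[0.4857 0.1629] [0.11  0.405 0.418]
[0.4913 0.149 ] [0.099 0.103 0.108]
[0.4968 0.135 ] [0.094 0.097 0.1  ]
[0.5023 0.1211] [0.003 0.089 0.093]
[0.5079 0.1071] [-0.004 -0.     0.006]
```

```bash
python3 -m crank '0 0 0 0;0 0 0 0;0 0 0 0;0 0 0 0;0 0 0 0'; python3 tip.py; python3 -m crank '0 0 .06 0;0 0 -.06 0;0 0 .06 0;0 0 -.06 0;0 0 0 0'; python3 tip.py
```

```text
t: 7.58
tool_pos: [0.4595, 0.2179, 0.0916]
tool_rot: [-1.768, -2.596, 0.003]
contact_force: [-0.6, -1.0, -1.9]
opening: 0.0388
grip_force: 20.9
[0.4705 0.19  ] [0.408 0.41  0.413]
[0.4761 0.176 ] [0.409 0.415 0.417]
[0.4816 0.1621] [0.101 0.397 0.412]
[0.4871 0.1481] [0.092 0.095 0.097]
[0.4927 0.1342] [0.083 0.086 0.088]
[0.4982 0.1202] [-0.001  0.076  0.081]
[0.5037 0.1063] [-0.005  0.     0.004]
t: 8.05
tool_pos: [0.4584, 0.2175, 0.0898]
tool_rot: [-1.767, -2.594, 0.006]
contact_force: [-1.1, -0.7, -3.3]
opening: 0.0385
grip_force: 20.4
[0.4694 0.1897] [0.407 0.409 0.411]
[0.4749 0.1757] [0.407 0.413 0.416]
[0.4805 0.1618] [0.039 0.394 0.41 ]
[0.486  0.1478] [-0.003  0.002  0.004]
[0.4915 0.1339] [-0.002  0.001  0.003]
[0.4971 0.1199] [-0.003  0.001  0.002]
[0.5026 0.106 ] [-0.004  0.001  0.004]
```

```bash
cat > crop.py <<'E'
import sys
from h import *
n,f,x,y,w,h,k=sys.argv[1],sys.argv[2],*map(int,sys.argv[3:])
im,d=ctrl.get_image(n); cv2.imwrite(f"pics/{f}.png",cv2.resize(im[y:y+h,x:x+w,::-1],None,fx=k,fy=k,interpolation=cv2.INTER_CUBIC)); np.save(f"pics/{f}.npy",d)
E
python3 crop.py scene c2 250 190 130 110 5; python3 -c "
from h import *
D=np.load('pics/c2.npy');P=depth('scene',D);c=ctrl.get_obs()['tool_pos'];k=(np.hypot(P[...,0]-c[0],P[...,1]-c[1])<.1)&(P[...,2]>.008)&(P[...,2]<.1)
Q=P[k];print(len(Q),Q.min(0),Q.max(0));d=np.array([.3686,-.9296])
for z in np.arange(.01,.1,.01):
  q=Q[abs(Q[:,2]-z)<.005]; print(z,len(q),np.percentile((q[:,:2]-c[:2])@d,[5,50,95]) if len(q) else '')
"
```

```text
350 [0.3728 0.143  0.008 ] [0.5342 0.2723 0.0999]
0.01 31 [-0.0359  0.0339  0.0472]
0.02 45 [0.024  0.0328 0.0488]
0.03 49 [0.0203 0.0308 0.046 ]
0.04 45 [0.0171 0.0251 0.0438]
0.05 37 [0.0166 0.0209 0.0325]
0.060000000000000005 28 [0.0073 0.0165 0.0293]
0.06999999999999999 38 [0.0053 0.0116 0.0277]
0.08 25 [0.0009 0.0065 0.0192]
0.09 25 [-0.0052  0.0003  0.0074]
```

View pics/c2.png

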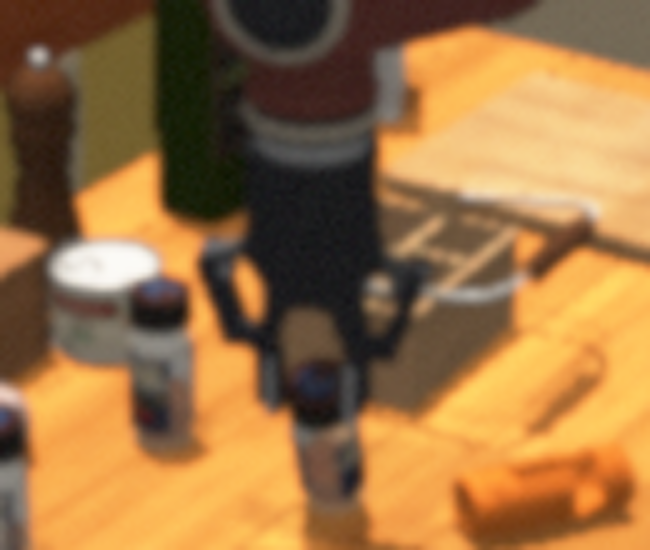

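The crop shows jar_c leaning about 22° in the fingers (cap at crop (315,385), base at (330,495)). One more bounce should bring it to hang straight.

```bash
cat > lean.py <<'E'
from h import *
im,D=ctrl.get_image('scene');P=depth('scene',D);c=ctrl.get_obs()['tool_pos'];k=(np.hypot(P[...,0]-c[0],P[...,1]-c[1])<.06)
Q=P[k];d=np.array([.3686,-.9296])
for z in np.arange(-.1,.01,.01)+c[2]:
  q=Q[abs(Q[:,2]-z)<.005]; q=q[q[:,2]>.005]; print(round(z,3),len(q),np.percentile((q[:,:2]-c[:2])@d,[5,50,95]) if len(q) else '')
E
python3 -m crank '0 0 .03 0;0 0 .06 0;0 0 -.06 0;0 0 .06 0;0 0 -.06 0'; python3 -m crank '0 0 0 0;0 0 0 0;0 0 0 0;0 0 0 0;0 0 0 0';python3 lean.py
```

```text
t: 8.57
tool_pos: [0.4661, 0.2199, 0.117]
tool_rot: [1.762, 2.589, 0.019]
contact_force: [3.2, 0.4, 1.0]
opening: 0.0384
grip_force: 22.2
t: 8.98
tool_pos: [0.4609, 0.2183, 0.1091]
tool_rot: [1.768, 2.596, 0.002]
contact_force: [1.3, 0.5, -0.5]
opening: 0.0382
grip_force: 21.4
0.009 55 [-0.0498  0.0013  0.0516]
0.019 1 [0.0444 0.0444 0.0444]
0.029 16 [0.0316 0.039  0.0473]
0.039 25 [0.0274 0.0341 0.0444]
0.049 31 [0.0238 0.0306 0.0444]
0.059 32 [0.0195 0.0252 0.0433]
0.069 29 [0.0148 0.0195 0.0321]
0.079 31 [0.0096 0.0156 0.0276]
0.089 37 [0.0066 0.0142 0.0306]
0.099 29 [0.0019 0.0073 0.0189]
0.109 22 [-0.0041  0.0008  0.0065]
```

```bash
python3 -m crank '0 0 -.02 0;0 0 -.02 0;0 0 -.012 0;0 0 0 0;0 0 0 0'; python3 -m crank '0.005 -.013 0 0;0.005 -.013 0 0;0.005 -.013 0 0;0.005 -.013 0 0;0 0 0 0'; python3 lean.py
```

```text
t: 9.45
tool_pos: [0.4614, 0.219, 0.0826]
tool_rot: [1.767, 2.596, 0.005]
contact_force: [1.2, 1.5, 3.6]
opening: 0.0377
grip_force: 20.4
t: 9.87
tool_pos: [0.4705, 0.1912, 0.0816]
tool_rot: [1.769, 2.596, -0.001]
contact_force: [-1.6, 0.1, 0.4]
opening: 0.0137
grip_force: 0.0
-0.019 0 
-0.009 0 
0.001 39 [-0.0392 -0.0043  0.0323]
0.011 43 [-0.0505  0.0096  0.0309]
0.021 47 [0.0074 0.0155 0.029 ]
0.031 44 [0.01   0.0161 0.0302]
0.041 45 [0.0132 0.0193 0.0312]
0.051 43 [0.0142 0.0219 0.0337]
0.061 49 [0.014  0.0232 0.0364]
0.071 34 [0.0196 0.0262 0.0432]
0.081 29 [0.0013 0.0303 0.0466]
```

```bash
python3 lean.py|tail -7;  python3 crop.py scene c3 250 190 130 110 5; python3 lean.py | tail -7
```

```text
0.021 41 [0.0097 0.0162 0.0289]
0.031 44 [0.0082 0.0171 0.0316]
0.041 48 [0.0108 0.0202 0.0337]
0.051 48 [0.0111 0.0228 0.0372]
0.061 44 [0.0185 0.0238 0.0355]
0.071 29 [0.02   0.0296 0.0393]
0.081 27 [-0.0033  0.0301  0.0449]
0.021 43 [0.006  0.0157 0.029 ]
0.031 44 [0.0095 0.0164 0.0271]
0.041 41 [0.0123 0.0188 0.0312]
0.051 47 [0.0138 0.0209 0.0332]
0.061 45 [0.0152 0.0229 0.0357]
0.071 28 [0.0165 0.0251 0.0386]
0.081 30 [-0.0034  0.0285  0.0406]
```

View pics/c3.png

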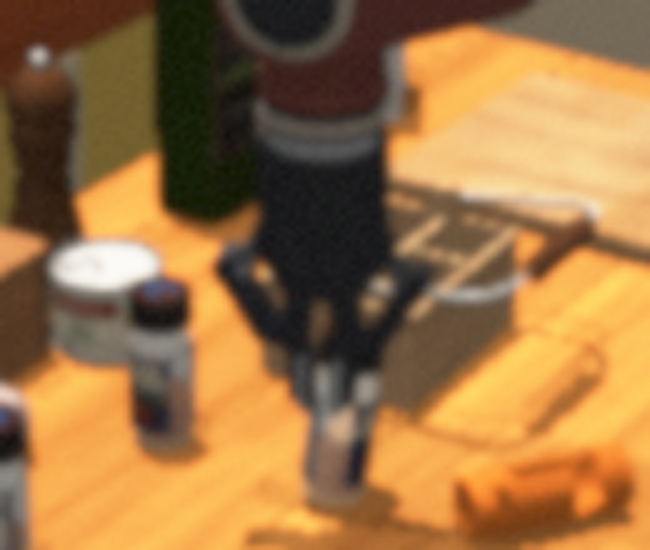

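The crop shows jar_c at (335,430) standing nearly upright just beyond the now-closing fingers, and it looks steady. I'll let time pass and measure it.

```bash
python3 -m crank '0 0 0 0;0 0 0 0;0 0 0 0;0 0 0 0;0 0 0 0' ; python3 lean.py | tail -8; python3 tip.py
```

```text
t: 10.48
tool_pos: [0.4701, 0.1922, 0.0819]
tool_rot: [-1.768, -2.597, 0.0]
contact_force: [0.8, 0.1, -0.3]
opening: 0.0127
grip_force: 0.1
0.012 42 [-0.0183  0.0132  0.0321]
0.022 38 [0.0065 0.0134 0.0269]
0.032 42 [0.0083 0.0136 0.023 ]
0.042 44 [0.0083 0.0149 0.0256]
0.052 41 [0.0055 0.0149 0.0289]
0.062 39 [0.0061 0.0132 0.0242]
0.072 35 [0.0084 0.0143 0.0275]
0.082 26 [-0.0072  0.0129  0.0338]
[0.4812 0.1643] [0.398 0.4   0.404]
[0.4868 0.1504] [0.398 0.405 0.407]
[0.4923 0.1364] [-0.001  0.39   0.405]
[0.4978 0.1225] [-0.004  0.001  0.004]
[0.5034 0.1085] [-0.006 -0.001  0.005]
[0.5089 0.0946] [-0.004 -0.     0.002]
[0.5144 0.0806] [-0.004  0.001  0.005]
```

```bash
python3 -m crank '-.006 .015 0 0;-.006 .015 0 0;0 0 .06 0;0 0 .08 0;0 0 .06 0'; python3 -m crank '-.03 .06 0 0;-.03 .06 0 0;-.03 .06 0 0;0 0 0 0;0 0 0 0' 100; cat > cap.py <<'E'
from h import *
import sys
def caps():
    im,D=ctrl.get_image("top"); P=depth("top",D); Z=P[...,2]
    m=((Z>.09)&(Z<.125)&(P[...,0]>.38)&(P[...,0]<.66)).astype(np.uint8)
    n,l,s,c=cv2.connectedComponentsWithStats(m)
    for i in range(1,n):
        if 80<s[i,4]<600:
            vv,uu=np.nonzero(l==i); z=float(np.median(Z[l==i])); Q=plane("top",uu,vv,.105 if z<.109 else z)[:,:2]; cc,r=cv2.minEnclosingCircle(np.float32(Q)); print(np.array(cc),Q.mean(0),"r",round(r,4),"z",round(z,4),s[i,4])
caps()
E
python3 cap.py
```

```text
t: 11.0
tool_pos: [0.4639, 0.208, 0.1838]
tool_rot: [1.767, 2.597, 0.001]
contact_force: [1.4, 1.2, 0.8]
opening: 0.0127
grip_force: 0.0
t: 11.42
tool_pos: [0.4181, 0.2987, 0.1819]
tool_rot: [1.763, 2.6, -0.0]
contact_force: [0.7, -0.3, -0.7]
opening: 0.0726
grip_force: 0.0
[0.6109 0.1593] [0.6112 0.1592] r 0.021 z 0.1054 215
[0.5938 0.3412] [0.594  0.3413] r 0.0212 z 0.1052 226
[ 0.4838 -0.0281] [ 0.4516 -0.031 ] r 0.0821 z 0.1062 396
[0.4802 0.1641] [0.4804 0.1644] r 0.0205 z 0.1054 210
```

```bash
python3 -m crank '.031 -.067 0 -.05;.031 -.067 0 -.05;.031 -.067 0 -.05;.031 -.067 0 -.048;0 0 0 0' 100 40; python3 -m crank '0 0 0 0;0 0 0 0;0 0 0 0;0 0 0 0;0 0 0 0'
```

```text
t: 11.88
tool_pos: [0.4835, 0.1574, 0.182]
tool_rot: [2.159, 2.279, -0.002]
contact_force: [-0.2, -0.9, -0.2]
opening: 0.0855
grip_force: 0.0
t: 12.3
tool_pos: [0.4808, 0.164, 0.1818]
tool_rot: [-2.147, -2.293, 0.0]
contact_force: [0.6, 1.2, 0.1]
opening: 0.085
grip_force: 0.0
```

```bash
cat > wt.py <<'E'
from h import *
F=[];T=[]
for i in range(10):
    ctrl.get_image("top"); o=ctrl.get_obs(); F.append(o['contact_force']); T.append(o['effort'][1:3])
print("F",np.mean(F,0),np.std(F,0),"eff",np.mean(T,0),np.std(T,0),o['tool_pos'],o['opening'],o['grip_force'])
E
python3 wt.py; python3 -m crank '0 0 -.07 0;0 0 -.07 0;0 0 -.05 0;0 0 -.018 0;0 0 0 0'; python3 -m crank '0 0 0 0;0 0 0 0;0 0 0 0;0 0 0 0;0 0 0 0' 20 40; python3 -m crank '0 0 .02 0;0 0 .06 0;0 0 .08 0;0 0 .048 0;0 0 0 0'; python3 -m crank '0 0 0 0;0 0 0 0;0 0 0 0;0 0 0 0;0 0 0 0'; python3 wt.py
```

```text
F [0.1566 0.1715 0.0189] [0.5355 0.4763 0.4023] eff [-27.7074 -36.2762] [0.0104 0.0043] [0.4812 0.1632 0.1819] 0.08526591839973599 0.0
t: 13.22
tool_pos: [0.479, 0.1626, 0.075]
tool_rot: [-2.147, -2.289, 0.008]
contact_force: [-0.3, -0.2, 0.1]
opening: 0.0853
grip_force: 0.0
t: 13.63
tool_pos: [0.4826, 0.1634, 0.0802]
tool_rot: [2.148, 2.29, 0.004]
contact_force: [-1.5, -0.5, 7.2]
opening: 0.0398
grip_force: 39.8
t: 14.05
tool_pos: [0.485, 0.1638, 0.1898]
tool_rot: [2.144, 2.286, 0.016]
contact_force: [1.0, -0.3, 0.0]
opening: 0.0389
grip_force: 40.8
t: 14.47
tool_pos: [0.4803, 0.163, 0.1802]
tool_rot: [-2.148, -2.29, 0.004]
contact_force: [-0.0, -0.8, -1.6]
opening: 0.0396
grip_force: 40.8
F [ 0.1692 -0.2881 -1.3685] [0.3789 0.2882 0.426 ] eff [-28.403  -37.0693] [0.0309 0.0443] [0.4813 0.1631 0.182 ] 0.039435535785831984 40.79487316310406
```

C weighs about 0.14 kg, so it is part used and goes to bay_left.

```bash
python3 -m crank '0 0 .04 0;.052 -.071 0 0;.052 -.071 0 0;.052 -.071 0 0;.053 -.072 0 0'; python3 -m crank '0 0 0 0;0 0 0 0;0 0 0 0;0 0 0 0;0 0 0 0'; python3 -c "
from h import *
im,D=ctrl.get_image('scene');P=depth('scene',D);o=ctrl.get_obs();c=o['tool_pos'];print(c)
k=(np.hypot(P[...,0]-c[0],P[...,1]-c[1])<.05);Q=P[k]
for z in np.arange(.10,.25,.01):
  q=Q[abs(Q[:,2]-z)<.005]; print(round(z,3),len(q),np.median(q[:,:2],0)-c[:2] if len(q) else '')
"
```

```text
t: 15.38
tool_pos: [0.5808, 0.0273, 0.2023]
tool_rot: [2.148, 2.292, 0.001]
contact_force: [0.8, 0.3, -1.2]
opening: 0.0394
grip_force: 40.8
t: 15.8
tool_pos: [0.5792, 0.0298, 0.2019]
tool_rot: [-2.147, -2.293, -0.0]
contact_force: [-0.2, 1.2, -1.9]
opening: 0.0393
grip_force: 40.8
[0.5793 0.0298 0.202 ]
0.1 0 
0.11 0 
0.12 1 [-0.0131  0.0096]
0.13 28 [-0.0106  0.0149]
0.14 37 [-0.0152  0.0155]
0.15 40 [-0.0158  0.0149]
0.16 35 [-0.0144  0.0137]
0.17 42 [-0.0138  0.0159]
0.18 38 [-0.0135  0.0129]
0.19 40 [-0.0114  0.0162]
0.2 41 [-0.0117  0.0146]
0.21 42 [-0.0107  0.012 ]
0.22 59 [-0.0118  0.0131]
0.23 91 [-0.0026  0.0069]
0.24 45 [0.0138 0.0046]
```

```bash
python3 -m crank '.0128 -.018 0 0;0 0 -.04 0;0 0 -.04 0;0 0 -.03 0;0 0 -.01 0'; python3 -m crank '0 0 0 0;0 0 0 0;0 0 0 0;0 0 -.02 0;0 0 0 0';  python3 -m crank '0 0 0 0;0 0 -.03 0;0 0 -.03 0;0 0 -.02 0;0 0 0 0'
```

```text
t: 16.27
tool_pos: [0.5846, 0.0198, 0.1388]
tool_rot: [-2.146, -2.29, 0.005]
contact_force: [-1.0, 0.1, -2.8]
opening: 0.0396
grip_force: 40.9
t: 16.68
tool_pos: [0.5859, 0.0198, 0.1312]
tool_rot: [-2.149, -2.291, 0.001]
contact_force: [-0.3, -0.5, -1.8]
opening: 0.0394
grip_force: 40.9
t: 17.1
tool_pos: [0.5843, 0.0199, 0.0891]
tool_rot: [-2.146, -2.289, 0.005]
contact_force: [-0.1, -0.4, -1.4]
opening: 0.0391
grip_force: 40.9
```

```bash
python3 -m crank '0 0 -.008 0;0 0 0 0;0 0 0 0;0 0 0 0;0 0 0 0'; python3 -m crank '0 0 0 0;0 0 0 0;0 0 0 0;0 0 .03 0;0 0 .06 0' 68; python3 -m crank '0 0 .08 0;0 0 .05 0;0 0 0 0;0 0 0 0;0 0 0 0' 100
```

```text
t: 17.52
tool_pos: [0.5867, 0.0197, 0.0887]
tool_rot: [2.148, 2.291, 0.001]
contact_force: [0.4, -0.1, -1.4]
opening: 0.0396
grip_force: 40.9
t: 17.93
tool_pos: [0.5831, 0.02, 0.1289]
tool_rot: [-2.144, -2.286, 0.008]
contact_force: [0.4, 0.6, -0.1]
opening: 0.0581
grip_force: 0.0
t: 18.35
tool_pos: [0.5859, 0.0197, 0.1974]
tool_rot: [-2.149, -2.291, 0.001]
contact_force: [-0.5, 0.6, -0.8]
opening: 0.0857
grip_force: 0.0
```

```bash
python3 -m crank '.0125 .07 0 0;.0125 .07 0 0;.0125 .07 0 0;.0125 .069 0 0;0 0 0 0'; python3 -m crank '0 0 -.03 0;0 0 0 0;0 0 0 0;0 0 0 0;0 0 0 0'; python3 -c "
from h import *
print(ctrl.get_obs()['tool_pos'])"
```

```text
t: 18.77
tool_pos: [0.6101, 0.1643, 0.1952]
tool_rot: [-2.141, -2.294, 0.002]
contact_force: [0.7, -0.9, -0.3]
opening: 0.0851
grip_force: 0.0
t: 19.18
tool_pos: [0.6112, 0.1581, 0.1827]
tool_rot: [-2.151, -2.29, 0.0]
contact_force: [0.1, 0.5, -0.4]
opening: 0.0856
grip_force: 0.0
[0.6112 0.1581 0.1827]
```

```bash
python3 wt.py; python3 -m crank '0 .002 -.07 0;0 0 -.07 0;0 0 -.05 0;0 0 -.02 0;0 0 0 0'; python3 -m crank '0 0 0 0;0 0 0 0;0 0 0 0;0 0 0 0;0 0 0 0' 20 40; python3 -m crank '0 0 .02 0;0 0 .06 0;0 0 .08 0;0 0 .05 0;0 0 0 0'; python3 -m crank '0 0 0 0;0 0 0 0;0 0 0 0;0 0 0 0;0 0 0 0'; python3 wt.py
```

```text
F [-0.0365  0.1292  0.3115] [0.3948 0.4899 0.2406] eff [-40.5187 -36.0943] [0.1644 0.1341] [0.6112 0.1592 0.183 ] 0.08524108427132729 0.0
t: 20.1
tool_pos: [0.6087, 0.1599, 0.0742]
tool_rot: [-2.146, -2.288, 0.008]
contact_force: [-1.3, 0.2, -1.2]
opening: 0.0851
grip_force: 0.0
t: 20.52
tool_pos: [0.6126, 0.1605, 0.0806]
tool_rot: [2.148, 2.29, 0.004]
contact_force: [-1.2, -1.0, 6.5]
opening: 0.0398
grip_force: 40.2
t: 20.93
tool_pos: [0.615, 0.1608, 0.1914]
tool_rot: [2.143, 2.286, 0.016]
contact_force: [1.6, -0.3, -1.8]
opening: 0.0392
grip_force: 41.4
t: 21.35
tool_pos: [0.6101, 0.1601, 0.1806]
tool_rot: [-2.148, -2.29, 0.005]
contact_force: [-0.4, -0.3, -3.4]
opening: 0.0394
grip_force: 41.4
F [-0.2178 -0.0955 -2.6113] [0.4731 0.6081 0.5876] eff [-42.2907 -37.6803] [0.0489 0.07  ] [0.6112 0.1602 0.183 ] 0.03941481728691958 41.43677718937397
```

B weighs about 0.3 kg, so it is the full one and goes to bay_front.

```bash
python3 -m crank '0 0 .06 0;0 0 0 0;-.0306 -.074 0 0;-.0306 -.074 0 0;-.0306 -.074 0 0'; python3 -m crank '-.0306 -.074 0 0;-.0306 -.074 0 0;0 0 0 0;0 0 0 0;0 0 0 0';python3 -m crank '0 0 0 0;0 0 0 0;0 0 0 0;0 0 0 0;0 0 0 0'
```

```text
t: 22.27
tool_pos: [0.565, 0.0485, 0.2128]
tool_rot: [2.146, 2.293, 0.001]
contact_force: [1.5, -0.6, -2.1]
opening: 0.0392
grip_force: 41.8
t: 22.68
tool_pos: [0.5349, -0.0249, 0.213]
tool_rot: [2.15, 2.29, 0.002]
contact_force: [-0.1, 0.2, -3.1]
opening: 0.0393
grip_force: 41.9
t: 23.1
tool_pos: [0.5349, -0.0242, 0.2128]
tool_rot: [-2.148, -2.293, 0.0]
contact_force: [-0.4, 0.1, -3.0]
opening: 0.0392
grip_force: 41.9
```

```bash
python3 wt.py
```

```text
F [-0.0534  0.3172 -2.827 ] [0.4643 0.5244 0.4208] eff [-31.6587 -38.4745] [0.0056 0.0032] [ 0.5347 -0.0248  0.2129] 0.03939714524159615 41.945157051086426
```

```bash
python3 -m crank '0 0 -.05 0;0 0 -.05 0;0 0 -.04 0;0 0 -.02 0;0 0 0 0'; python3 -m crank '0 0 -.02 0;0 0 -.03 0;0 0 -.03 0;0 0 -.012 0;0 0 0 0'; python3 -m crank '0 0 0 0;0 0 0 0;0 0 0 0;0 0 0 0;0 0 0 0' 68;  python3 -m crank '0 0 .04 0;0 0 .08 0;0 0 .08 0;0 0 .04 0;0 0 0 0'; python3 cap.py
```

```text
t: 24.02
tool_pos: [0.5326, -0.0244, 0.1297]
tool_rot: [-2.146, -2.288, 0.005]
contact_force: [-0.4, -1.0, -3.5]
opening: 0.0394
grip_force: 41.9
t: 24.43
tool_pos: [0.5351, -0.025, 0.0873]
tool_rot: [2.149, 2.291, -0.0]
contact_force: [0.5, -0.1, -2.8]
opening: 0.0393
grip_force: 41.9
t: 24.85
tool_pos: [0.5352, -0.0248, 0.0877]
tool_rot: [2.148, 2.291, 0.001]
contact_force: [-0.3, 0.4, 0.7]
opening: 0.0581
grip_force: 0.0
t: 25.27
tool_pos: [0.5383, -0.0254, 0.2145]
tool_rot: [2.142, 2.284, 0.011]
contact_force: [-0.1, 0.7, 0.2]
opening: 0.0581
grip_force: 0.0
[0.5933 0.3414] [0.5939 0.3412] r 0.0214 z 0.1049 229
[0.583  0.0226] [0.584 0.028] r 0.0202 z 0.1114 127
[ 0.4671 -0.0525] [ 0.4493 -0.0499] r 0.0646 z 0.1072 290
```

```bash
python3 -m crank '.0131 .0813 0 0;.0131 .0813 0 0;.0131 .0813 0 0;.0131 .0813 0 0;.0131 .0813 0 0' 100; python3 -m crank '.0131 .0813 0 0;.0131 .0813 0 0;.0131 .0813 0 0;.0131 .0813 0 0;0 0 -.05 0'; python3 -m crank '0 0 0 0;0 0 0 0;0 0 0 0;0 0 0 0;0 0 0 0'
```

```text
t: 25.73
tool_pos: [0.5664, 0.1801, 0.2047]
tool_rot: [-2.148, -2.29, 0.004]
contact_force: [1.1, -0.7, 0.5]
opening: 0.0854
grip_force: 0.0
t: 26.15
tool_pos: [0.5954, 0.3485, 0.1855]
tool_rot: [2.142, 2.297, 0.015]
contact_force: [0.2, 0.3, 1.1]
opening: 0.0854
grip_force: 0.0
t: 26.57
tool_pos: [0.5943, 0.3401, 0.1832]
tool_rot: [2.15, 2.289, 0.002]
contact_force: [0.4, 0.3, 0.4]
opening: 0.0852
grip_force: 0.0
```

```bash
python3 -m crank '0 .002 -.07 0;0 0 -.07 0;0 0 -.05 0;0 0 -.02 0;0 0 0 0'; python3 -m crank '0 0 0 0;0 0 0 0;0 0 0 0;0 0 0 0;0 0 0 0' 20 40; python3 -m crank '0 0 .02 0;0 0 .06 0;0 0 .08 0;0 0 .08 0;0 0 .04 0'; python3 -m crank '0 0 0 0;0 0 0 0;0 0 0 0;0 0 0 0;0 0 0 0'; python3 wt.py
```

```text
t: 26.98
tool_pos: [0.5919, 0.3406, 0.0739]
tool_rot: [-2.149, -2.289, 0.008]
contact_force: [-0.1, 0.0, 0.5]
opening: 0.0856
grip_force: 0.0
t: 27.4
tool_pos: [0.595, 0.3428, 0.0798]
tool_rot: [2.148, 2.29, 0.006]
contact_force: [-0.7, -0.3, 5.7]
opening: 0.0391
grip_force: 40.5
t: 27.82
tool_pos: [0.5952, 0.3429, 0.2236]
tool_rot: [2.147, 2.289, 0.011]
contact_force: [0.2, -0.4, 0.3]
opening: 0.0393
grip_force: 40.7
t: 28.23
tool_pos: [0.5924, 0.3415, 0.2137]
tool_rot: [-2.148, -2.29, 0.007]
contact_force: [0.1, -0.1, -2.3]
opening: 0.0392
grip_force: 40.7
F [-0.0965 -0.0395 -1.5002] [0.4947 0.4263 0.4686] eff [-46.6286 -37.7233] [0.1296 0.0778] [0.5937 0.3421 0.217 ] 0.03962997648050738 40.69093130528927
```

A is part used, so it goes to bay_right.

```bash
python3 -m crank '-.002 -.0814 0 0;-.002 -.0814 0 0;0 -.0814 0 0;0 -.0814 0 0;0 -.0814 0 0'; python3 -m crank '0 -.0814 0 0;0 -.0814 0 0;0 -.0814 0 0;0 -.0814 0 0;0 -.0814 0 0';python3 -m crank '0 0 0 0;0 0 0 0;0 0 0 0;0 0 0 0;0 0 0 0'
```

```text
t: 29.15
tool_pos: [0.5914, 0.137, 0.2172]
tool_rot: [2.148, 2.292, 0.001]
contact_force: [0.9, -0.2, -1.4]
opening: 0.0396
grip_force: 40.8
t: 29.57
tool_pos: [0.5914, -0.0669, 0.2174]
tool_rot: [2.148, 2.291, 0.001]
contact_force: [2.2, 0.2, -1.7]
opening: 0.0394
grip_force: 40.8
t: 29.98
tool_pos: [0.5917, -0.0636, 0.2169]
tool_rot: [-2.147, -2.293, -0.0]
contact_force: [0.2, 0.1, -2.2]
opening: 0.0394
grip_force: 40.8
```

```bash
python3 -m crank '0 -.003 -.05 0;0 0 -.05 0;0 0 -.04 0;0 0 -.02 0;0 0 0 0'; python3 -m crank '0 0 -.02 0;0 0 -.03 0;0 0 -.03 0;0 0 -.02 0;0 0 0 0'; python3 -m crank '0 0 0 0;0 0 0 0;0 0 0 0;0 0 0 0;0 0 0 0' 68;  python3 -m crank '0 0 .04 0;0 0 .08 0;0 0 .08 0;0 0 .04 0;-.08 0 0 0'; python3 -m crank '-.08 0 0 0;-.08 0 0 0;-.08 0 0 0;-.08 0 0 0;0 0 0 0'; python3 cap.py;  python3 crop.py top c4 290 170 130 120 5
```

```text
t: 30.4
tool_pos: [0.5897, -0.0649, 0.1335]
tool_rot: [-2.144, -2.289, 0.005]
contact_force: [-0.2, -0.2, -2.2]
opening: 0.0392
grip_force: 40.8
t: 30.82
tool_pos: [0.5913, -0.0663, 0.0862]
tool_rot: [-2.148, -2.291, 0.001]
contact_force: [-1.0, 0.1, -1.4]
opening: 0.0396
grip_force: 40.9
t: 31.23
tool_pos: [0.5922, -0.0665, 0.0878]
tool_rot: [2.148, 2.291, 0.001]
contact_force: [0.2, -0.3, -0.0]
opening: 0.0581
grip_force: 0.0
t: 31.65
tool_pos: [0.5585, -0.0678, 0.2146]
tool_rot: [2.14, 2.283, 0.012]
contact_force: [-1.2, 0.4, 0.9]
opening: 0.0578
grip_force: 0.0
t: 32.07
tool_pos: [0.3862, -0.0655, 0.2058]
tool_rot: [2.15, 2.29, -0.001]
contact_force: [0.6, -0.4, -0.6]
opening: 0.0581
grip_force: 0.0
[ 0.5918 -0.0649] [ 0.5919 -0.0649] r 0.0214 z 0.1114 223
[0.5835 0.0209] [0.5831 0.021 ] r 0.0205 z 0.1119 211
[ 0.5348 -0.0252] [ 0.5349 -0.0247] r 0.0208 z 0.1119 215
[ 0.4795 -0.009 ] [ 0.4492 -0.0126] r 0.0718 z 0.1071 326
```

View pics/c4.png

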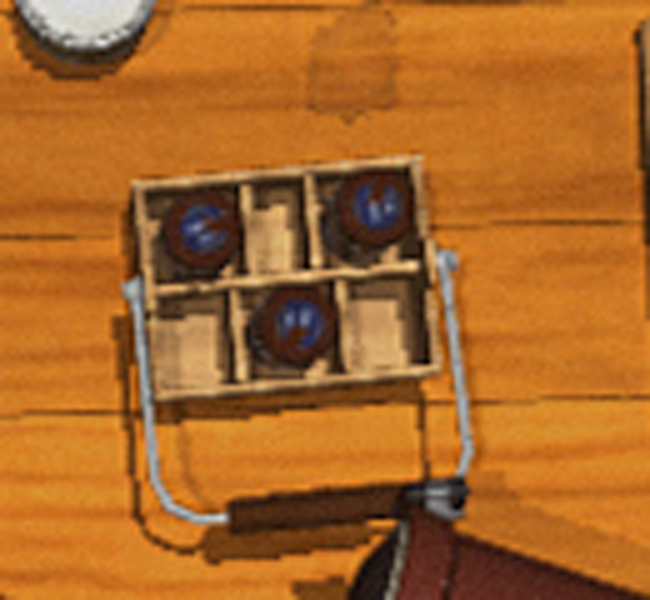

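The crop shows all three jars upright in their bays (caps at crop (203,230), (375,208), (300,325)), with the sleeve at (315,505). Next I'll grasp the sleeve.

```bash
python3 -m crank '.05 .034 0 0;.05 .034 0 0;0 0 0 0;0 0 0 0;0 0 0 0' 100 60; python3 -m crank '0 0 0 0;0 0 0 0;0 0 0 0;0 0 0 0;0 0 0 0'; python3 - <<'E'
from h import *
print(ctrl.get_obs()['tool_pos'])
D=np.load("pics/c4.npy");P=depth("top",D)
im=cv2.imread("pics/c4.png")
k=(P[...,2]>.095)&(P[...,2]<.115)&(P[...,0]>.42)&(P[...,0]<.47)&(P[...,1]>-.05)&(P[...,1]<.015)
Q=P[k];print(len(Q),np.median(Q,0));print(np.polyfit(Q[:,1],Q[:,0],1))
vv,uu=np.nonzero(k);q=plane("top",uu,vv,.1);print(np.polyval(np.polyfit(q[:,1],q[:,0],1),-.032))
E
```

```text
t: 32.58
tool_pos: [0.4422, -0.0325, 0.2067]
tool_rot: [-2.148, -2.292, 0.001]
contact_force: [0.3, -0.0, -0.3]
opening: 0.0854
grip_force: 0.0
t: 33.0
tool_pos: [0.4415, -0.0327, 0.207]
tool_rot: [2.15, 2.291, 0.0]
contact_force: [-0.7, 0.3, 1.0]
opening: 0.0854
grip_force: 0.0
[ 0.4415 -0.0327  0.207 ]
189 [ 0.4428 -0.0182  0.1085]
[-0.0624  0.442 ]
0.44381240156517554
```

```bash
python3 -m crank '.005 0 -.08 0;0 0 -.08 0;0 0 -.06 0;0 0 -.034 0;0 0 0 0' 100 60; python3 -m crank '0 0 0 0;0 0 0 0;0 0 0 0;0 0 0 0;0 0 0 0' 2 60;  python3 -m crank '0 0 0 0;0 0 0 0;0 0 0 0;0 0 0 0;0 0 0 0'
```

```text
t: 33.42
tool_pos: [0.4403, -0.0316, 0.0751]
tool_rot: [-2.144, -2.285, 0.007]
contact_force: [0.2, 0.2, -1.0]
opening: 0.0854
grip_force: 0.0
t: 33.83
tool_pos: [0.4452, -0.0327, 0.0814]
tool_rot: [2.147, 2.29, 0.002]
contact_force: [0.8, 0.5, 0.0]
opening: 0.0254
grip_force: 0.0
t: 34.25
tool_pos: [0.4445, -0.0326, 0.0806]
tool_rot: [2.149, 2.291, 0.0]
contact_force: [-2.5, 0.2, 5.8]
opening: 0.0175
grip_force: 58.7
```

Gripped on the sleeve. Now I'll swing the handle up along its arc.

```bash
python3 -m crank '.0084 .0006 .0342 0;.0124 .0008 .031 0;.0168 .0011 .029 0;.0206 .0014 .0264 0;.0242 .0016 .0232 0'; python3 -m crank '.027 .0018 .0198 0;.0296 .002 .0156 0;.0314 .0021 .0116 0;.0328 .0022 .0068 0;.0334 .0022 .0024 0'; python3 -m crank '0 0 0 0;0 0 0 0;0 0 0 0;0 0 0 0;0 0 0 0'; python3 cap.py
```

```text
t: 34.67
tool_pos: [0.4848, -0.0295, 0.1524]
tool_rot: [-2.148, -2.29, 0.002]
contact_force: [-1.8, 0.1, 0.2]
opening: 0.0173
grip_force: 59.1
t: 35.08
tool_pos: [0.5637, -0.0245, 0.1805]
tool_rot: [2.148, 2.29, 0.001]
contact_force: [0.4, -0.6, -2.0]
opening: 0.0173
grip_force: 58.8
t: 35.5
tool_pos: [0.5621, -0.0247, 0.1804]
tool_rot: [2.149, 2.291, 0.001]
contact_force: [0.5, -0.9, 5.6]
opening: 0.017
grip_force: 59.7
[0.5865 0.0285] [0.584  0.0305] r 0.0183 z 0.1114 92
[ 0.5334 -0.0192] [ 0.5319 -0.0165] r 0.0195 z 0.1113 103
```

```bash
python3 -m crank '0 0 .005 0;0 0 .015 0;0 0 .02 0;0 0 .025 0;0 0 .025 0'; python3 -m crank '0 0 .025 0;0 0 .025 0;0 0 .02 0;0 0 .01 0;0 0 0 0'; python3 -m crank '0 0 0 0;0 0 0 0;0 0 0 0;0 0 0 0;0 0 0 0'; python3 crop.py scene c5 270 170 140 120 5;python3 -c "
from h import *
P=depth('scene',np.load('pics/c5.npy'));"
```

```text
t: 35.97
tool_pos: [0.5616, -0.0244, 0.2246]
tool_rot: [-2.147, -2.29, 0.002]
contact_force: [0.4, -0.0, -8.3]
opening: 0.0171
grip_force: 59.0
t: 36.38
tool_pos: [0.5634, -0.0247, 0.2674]
tool_rot: [2.147, 2.289, 0.003]
contact_force: [1.0, -0.2, -8.5]
opening: 0.0169
grip_force: 59.0
t: 36.8
tool_pos: [0.562, -0.0245, 0.2641]
tool_rot: [-2.148, -2.291, 0.001]
contact_force: [0.6, -0.3, -8.2]
opening: 0.0169
grip_force: 58.9
```

View pics/c5.png

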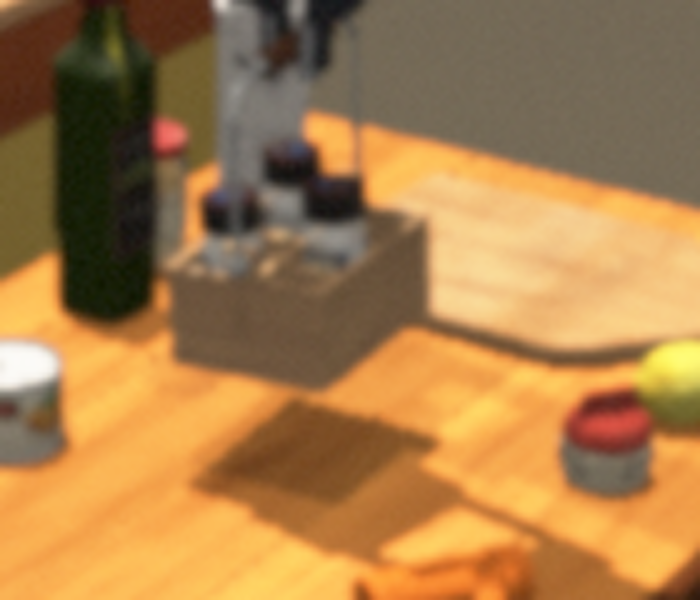

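The crop shows the caddy hanging clear and level, bottom corner at (320,385) with its shadow below. I'll carry it smoothly over the board.

```bash
python3 -m crank '.001 -.006 0 0;.001 -.012 0 0;.001 -.018 0 0;.001 -.024 0 0;.001 -.03 0 0'; python3 -m crank '.001 -.03 0 0;.001 -.03 0 0;.001 -.03 0 0;.001 -.03 0 0;.001 -.03 0 0'; python3 -m crank '.001 -.03 0 0;.001 -.03 0 0;.001 -.03 0 0;.001 -.03 0 0;.001 -.03 0 0'; python3 -m crank '.001 -.03 0 0;.001 -.03 0 0;.001 -.03 0 0;.001 -.03 0 0;.001 -.03 0 0'; python3 -m crank '0 -.03 0 0;0 -.024 0 0;0 -.018 0 0;0 -.012 0 0;0 -.009 0 0'; python3 -m crank '0 0 0 0;0 0 0 0;0 0 0 0;0 0 0 0;0 0 0 0'|head -3
```

```text
t: 37.27
tool_pos: [0.5651, -0.0705, 0.265]
tool_rot: [2.148, 2.292, 0.0]
contact_force: [-0.1, -0.3, -8.3]
opening: 0.0168
grip_force: 59.0
t: 37.68
tool_pos: [0.5673, -0.1464, 0.2649]
tool_rot: [2.15, 2.291, -0.001]
contact_force: [-1.4, -0.2, -7.7]
opening: 0.0172
grip_force: 59.0
t: 38.1
tool_pos: [0.57, -0.221, 0.2649]
tool_rot: [2.149, 2.291, 0.0]
contact_force: [0.1, -0.6, -8.2]
opening: 0.0173
grip_force: 58.9
t: 38.52
tool_pos: [0.5724, -0.296, 0.2648]
tool_rot: [-2.149, -2.291, 0.0]
contact_force: [0.4, 0.3, -8.2]
opening: 0.0168
grip_force: 59.0
t: 38.93
tool_pos: [0.5725, -0.3417, 0.2648]
tool_rot: [-2.149, -2.291, -0.001]
contact_force: [0.1, -0.4, -9.3]
opening: 0.0171
grip_force: 59.0
t: 39.35
tool_pos: [0.5725, -0.3406, 0.265]
tool_rot: [2.148, 2.292, -0.0]
```

```bash
python3 -m crank '0 0 -.015 0;0 0 -.025 0;0 0 -.025 0;0 0 -.025 0;0 0 -.015 0'; python3 -m crank '0 0 -.01 0;0 0 -.006 0;0 0 -.004 0;0 0 -.003 0;0 0 0 0'; python3 -m crank '0 0 -.003 0;0 0 0 0;0 0 -.002 0;0 0 0 0;0 0 0 0'
```

```text
t: 39.77
tool_pos: [0.5713, -0.34, 0.2083]
tool_rot: [-2.145, -2.288, 0.001]
contact_force: [-0.3, 0.6, -9.8]
opening: 0.0173
grip_force: 58.9
t: 40.18
tool_pos: [0.5726, -0.3413, 0.2014]
tool_rot: [2.149, 2.291, 0.0]
contact_force: [-0.1, 0.4, -9.3]
opening: 0.017
grip_force: 58.9
t: 40.6
tool_pos: [0.5725, -0.341, 0.1986]
tool_rot: [2.149, 2.291, 0.0]
contact_force: [-0.5, -0.2, -8.6]
opening: 0.0173
grip_force: 59.0
```

```bash
python3 -m crank '0 0 -.002 0;0 0 -.001 0;0 0 0 0;0 0 0 0;0 0 0 0'|sed -n 2,4p; python3 -m crank '0 0 -.003 0;0 0 0 0;0 0 0 0;0 0 0 0;0 0 0 0'|sed -n 2,4p; python3 crop.py scene c6 330 150 140 120 5
```

```text
tool_pos: [0.5731, -0.3411, 0.1985]
tool_rot: [2.148, 2.29, 0.001]
contact_force: [0.1, 2.0, 1.3]
tool_pos: [0.5737, -0.3412, 0.1984]
tool_rot: [2.146, 2.289, 0.002]
contact_force: [-1.0, 3.5, 5.4]
```

```bash
python3 -m crank '0 0 .003 0;0 0 0 0;0 0 0 0;0 0 0 0;0 0 0 0'|sed -n 2,4p; python3 -m crank '0 0 0 0;0 0 0 0;0 0 0 0;0 0 0 0;0 0 0 0' 55; python3 -m crank '0 0 .02 0;0 0 .04 0;0 0 .06 0;0 0 .08 0;0 0 .08 0';  python3 -m crank '-.04 .04 .03 0;-.06 .06 0 0;-.06 .06 0 0;-.06 .06 0 0;-.04 .06 0 0'; python3 -m crank '-.03 .06 0 0;-.03 .06 0 0;0 0 0 0;0 0 0 0;0 0 0 0'; python3 crop.py top c7 380 140 150 120 5; python3 - <<'E'
from h import *
P=depth("top",np.load("pics/c7.npy"));Z=P[...,2]
R=(Z>.078)&(Z<.094)&(P[...,1]<-.24)&(P[...,1]>-.44)&(P[...,0]>.49)&(P[...,0]<.66)
vv,uu=np.nonzero(R);Q=plane("top",uu,vv,.088)[:,:2];print(cv2.minAreaRect(np.float32(Q)),len(Q))
m=(Z>.115)&(Z<.15)&(P[...,1]<-.24)&(P[...,0]>.49);n,l,s,c=cv2.connectedComponentsWithStats(m.astype(np.uint8))
for i in range(1,n):
    if s[i,4]>40: vv,uu=np.nonzero(l==i);print(plane("top",uu,vv,.129).mean(0),np.median(Z[l==i]),s[i,4])
print(ctrl.get_obs()['t'])
E
```

```text
tool_pos: [0.573, -0.3412, 0.1984]
tool_rot: [2.148, 2.29, 0.001]
contact_force: [-0.6, 3.8, 5.7]
t: 42.32
tool_pos: [0.5722, -0.3412, 0.1963]
tool_rot: [-2.149, -2.291, 0.001]
contact_force: [0.2, -1.4, -0.2]
opening: 0.0468
grip_force: 0.0
t: 42.73
tool_pos: [0.5719, -0.3407, 0.3379]
tool_rot: [-2.148, -2.29, 0.001]
contact_force: [1.8, -0.1, 0.3]
opening: 0.047
grip_force: 0.0
t: 43.15
tool_pos: [0.4421, -0.2016, 0.3529]
tool_rot: [2.15, 2.289, -0.0]
contact_force: [1.2, 0.3, 0.5]
opening: 0.0469
grip_force: 0.0
t: 43.57
tool_pos: [0.4142, -0.1428, 0.3527]
tool_rot: [2.148, 2.29, 0.0]
contact_force: [1.0, 0.2, 0.4]
opening: 0.0468
grip_force: 0.0
((0.5760117769241333, -0.33920907974243164), (0.1129172071814537, 0.15287582576274872), 3.8210105895996094) 642
[ 0.8669 -0.3119  0.129 ] 0.13800928960364955 169
[ 0.7025 -0.5334  0.129 ] 0.13388435985981872 1189
[ 0.8519 -0.3874  0.129 ] 0.13352000506929518 42
[ 0.8212 -0.4087  0.129 ] 0.13591907730926467 47
[ 0.7847 -0.3254  0.129 ] 0.13408008612298739 132
[ 0.6084 -0.3815  0.129 ] 0.12982971159680612 213
[ 0.5982 -0.2956  0.129 ] 0.12908908189907575 230
[ 0.5497 -0.3415  0.129 ] 0.12961561297545843 229
43.6167
```

View pics/c7.png

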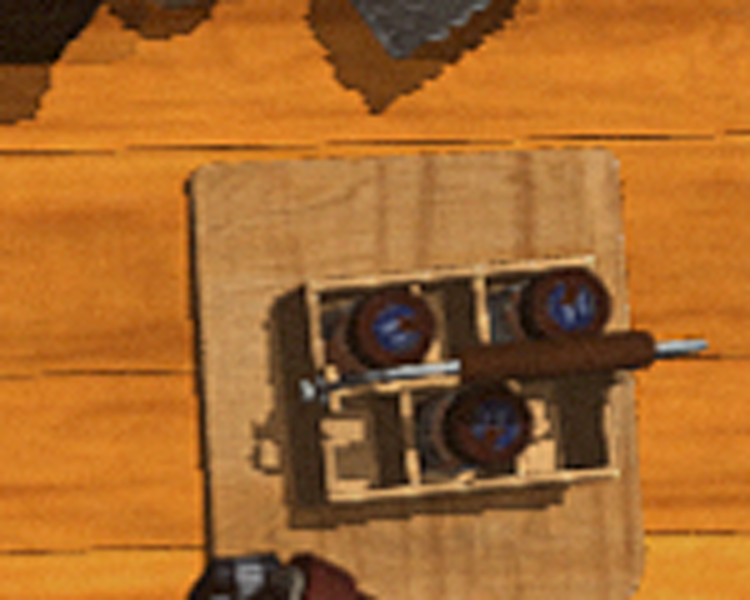

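The crop shows the caddy on the board with its three caps at (395,325), (565,300) and (490,425), and the handle still near upright. I'll let it fall, recheck and hand in.

```bash
for i in 1 2 3 4; do python3 -m crank '0 0 0 0;0 0 0 0;0 0 0 0;0 0 0 0;0 0 0 0' >/dev/null; done; python3 - <<'E'
from h import *
im,D=ctrl.get_image("top");P=depth("top",D);Z=P[...,2]
R=(Z>.078)&(Z<.094)&(P[...,1]<-.24)&(P[...,1]>-.415)&(P[...,0]>.51)&(P[...,0]<.64)
vv,uu=np.nonzero(R);Q=plane("top",uu,vv,.088)[:,:2];print(cv2.minAreaRect(np.float32(Q)),len(Q),np.polyfit(Q[:,0],Z[R],1),np.polyfit(Q[:,1],Z[R],1))
h=(Z>.11)&(Z<.24)&(P[...,1]<-.25)&(P[...,1]>-.44)&(P[...,0]>.4)&(P[...,0]<.73);print(P[h].min(0),P[h].max(0))
o=ctrl.get_obs();print(o['t'],o['tool_pos'],o['contact_force'])
E
```

```text
((0.5757728815078735, -0.3359406590461731), (0.1129259541630745, 0.15754899382591248), 3.9216678142547607) 646 [0.0004 0.086 ] [-0.0022  0.0855]
[ 0.5304 -0.4188  0.11  ] [ 0.6265 -0.2582  0.2345]
45.3333 [ 0.4141 -0.1426  0.3519] [ 0.0386  0.3986 -0.6708]
```

```bash
python3 -c "
from station import ctrl
print(ctrl.finish_job())"
```

```text
the job is handed in; nothing more can be done
None
```

The job is handed in, with no verdict returned: the caddy stands level on the board about 6 mm from my estimate of its middle, with full jar_b alone in the front bay, jar_c left and jar_a right, and the handle was still balanced upright at the last look.

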